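Load the whole-fruit juicer

ROBOT

A 6-joint arm with a two-finger parallel gripper is mounted at the origin on a cart in front of the work surface, level with it; the furniture and walls round the work are solid. World frame = base frame: x ahead of the robot, y to its left, z up, the work surface at z = 0. Lengths are in m, angles in rad, forces in N, time in s.
With the tool pointing down it reaches from about 0.375 to 0.9 m from the base axis. Payload 3.1 kg.
Tool frame: the origin (TCP) lies at the very end of the fingers, on their centre line; the grasp point (between the pads) lies 19 mm behind it (grip_depth is the distance from the TCP to the grasp point, in m); z points along the fingers, y is the line along which they close (so a half turn about z gives the same grasp; the last joint's range is limited). The gripper opens to 85 mm and grips with 20 to 120 N. Pads are 22 mm wide; open, the fingers measure 114 mm over their backs; the gripper's body (76 mm by 85 mm) begins 54 mm behind the grasp point. The pads swing forward as they close: fully open they stand 13 mm farther back than shut.
Start: joints at [1, 0.527, 1.433, -0, 1.181, -0.178], TCP at [0.239, 0.578, 0.231] pointing down, gripper open.
Joint ranges: [-3.08, 3.08], [-0.75, 2.2], [0.22, 2.44], [-1.43, 4.57], [0, 2.65], [-2.85, 2.85]. Speed limits (rad/s): [2.79, 2.79, 3.14, 3.14, 3.14, 3.14].

INTERFACE

Orientations are given as a unit quaternion [x, y, z, w].
In Python, from station import * gives the robot as it stands.
- The arm moves only by the tool apply_moves, never from a script. Its argument "plan" is a list of rows, each a list of 7 numbers: the shift along the tool's x, y, z in m, then the turn, a rotation vector about the tool's x, y, z in rad, then the gripper command: -1 is fully open, 1 is shut, values between are in proportion. In form: [[dx, dy, dz, wx, wy, wz, jaw], ...]. A call has 1 to 8 rows; each row shifts and turns the commanded pose from where the row before left it, along the tool's axes as they then stand; what a row does not reach is not made up. A row lasts 1/8 s, in which the tool goes at most 62.5 mm and 10.7 degrees, less where a joint would pass 70% of its speed; a pose out of reach is approached as far as the arm can. A call is refused whole if a number of a shift passes 0.0625 or a number of a turn 0.188, either way. A call with a gripper value outside its range is refused whole. The fingers move at their own pace and stop on an object; "force" is the grip in N (left out, the last holds). Time passes only in rows, so rows that do not move let the fingers close. It gives the time, the measured TCP pose, the force, the opening and the grip force at its end, in the units of the state.
- sense(): the state, without advancing time (a new reading comes with each control period).
- snapshot(name): name is "scene" or "top"; returns the picture (384x512x3 uint8, red, green, blue); there is no depth.
- calibration(name): a dict with "camera_matrix" (3x3 intrinsics, pixels), "R" (3x3) and "t" (3): a world point X has camera coordinates R X + t. Camera axes: x right, y down, z forward; pixel columns grow to the right and rows downward; lengths in m; the calibration is good to about 2 mm. A picture is of the moment at which its call begins. calibration takes no time and is no camera call.
- sign_off(): hands the job in; it is judged then, once.
The state is a dict: "t": time; "q": joint angles; "qd": joint speeds; "tau": joint torques, N m; "tcp_pos": TCP position; "tool_rot": TCP orientation; "force": force on the tool from outside, world axes, zero at the start; "ft_torque": the same for the moment, N m; "finger_gap": opening from 0.0 (shut) to 1.0 (fully open); "gripper_force": force on a finger pad.
Only numpy, scipy, OpenCV 4.12 (cv2) and the standard library are available. Lean on these libraries where they do the work, as an engineer would, in place of code of your own. Each camera call takes 0.05 s, during which the arm holds its last target. There are 200 camera calls.

TASK

Load the juicer: pull up the red plunger knob of the feed gate, slide the gate fully open and let the plunger drop into its open notch, then feed the two lemons down the feed neck into the hopper one after the other. Afterwards slide the gate shut again until the plunger has dropped home in its closed notch, so that the juicer could be started. Leave the lime and everything else on the worktop standing where it is, the bowl under the juice spout too.

Things in the scene. Friction and masses are not known exactly. Their poses are not given: they have to be found in the camera images.
- juicer: Whole-fruit juicer, fixed; place and yaw vary. Base 176 mm (x) by 300 mm (y = -92 to +208); clear hopper 160 x 160 mm; graphite motor housing on the +y side (y = 90 to 206 mm, up to z = 220 mm); juice spout low on the -x side. Origin: on the worktop under the feed neck's axis; z up. Highest fixed parts: guide rails along y, at x = 48 to 58 mm either side, y = -58 to +205 mm, tops z = 256 mm.
- neck_mouth (a point): Centre of the feed neck's mouth at its rim, 250 mm above the worktop (6 mm below the rail tops); axes as the juicer's. Oval, longer along the juicer's y: 77 (x) by 96 mm (y) at the rim, narrowing in 14 mm to a throat 65 (x) by 84 mm (y) that ends 35 mm below the rim; then the hopper widens to 152 x 152 mm inside. A lemon drops through when its long axis lies along the juicer's y.
- hopper_floor (a point): Centre of the hopper's steel floor, straight below the neck mouth, 162 mm under the rim; axes as the juicer's. A steel auger shaft of radius 20 mm lies across the floor along y, its top 24 mm above the floor. A lemon is in the hopper when its middle is less than 115 mm above this floor.
- gate_knob (a point): Middle of the red ribbed plunger knob, an upright cylinder 34 mm in diameter, 26 mm tall, its underside 14 mm above the steel gate plate (plate 3 mm thick, upper face 254.5 mm above the worktop). Gate shut: 80 mm to the juicer's +y from the neck axis; it travels with the gate. Nothing near it rises above the rails. Axes as the juicer's.
- gate (a joint): Travel of the feed gate along the juicer's +y, m: 0 = shut over the mouth, 0.105 = fully open (end stop), mouth quite free, knob then 185 mm from the neck axis. Sliding friction about 1 N. With the plunger down in a notch it can move only about 3.5 mm.
- plunger (a joint): Height of the plunger above home, m: 0 = dropped into a notch, 0.016 = pulled up to its stop. It clears the ridge between the two notches when raised 8 mm or more; spring and weight pull it down with 2.5 N at home, 4.5 N at the stop. Let go between the notches it rides on the ridge; at either end of the travel it drops in by itself.
- lemon_1: A yellow lemon lying on its side, 72 mm along its x, 57 mm along its y, 58 mm tall, about 0.1 kg. Origin: middle of its underside at the start; it turns with the fruit.
- lemon_2: A second yellow lemon, just like lemon_1.
- lime: A green lime, 55 mm along its x, 47 mm along its y, 48 mm tall, about 0.06 kg. Origin: middle of its underside at the start; it turns with the fruit. To be left alone.
- lemon_1_mid (a point): Middle of lemon_1 (29 mm above its origin), axes as the lemon's.
- lemon_2_mid (a point): Middle of lemon_2 (29 mm above its origin), axes as the lemon's.
- juice_bowl: White porcelain bowl, 86 mm across, 51 mm tall, under the juice spout in front of the juicer. Origin: centre of its underside. To be left alone.
- pepper_mill: Dark brown wooden pepper mill, 52 mm across, 173 mm tall, upright. Origin: centre of its underside. To be left alone.
- spice_jar: Spice jar with a dark cap, 41 mm across, 104 mm tall, upright. Origin: centre of its underside. To be left alone.
- timer: Red and white wind-up kitchen timer, 64 mm across, 49 mm tall. Origin: centre of its underside. To be left alone.
- bowl_a: White porcelain bowl, 86 mm across, 51 mm tall. Origin: centre of its underside. To be left alone.
- bowl_b: Another bowl like bowl_a. To be left alone.
Things that resemble listed ones, but are neither listed nor needed, are in the scene too. What is shaped like the lemon_2 but blue or orange is not meant.

How it is judged:
On the way, in this order (a step that is already met when the one before it is completed fails the run):
1. the gate is fully open and its plunger has dropped into the open notch (value of joint gate above 0.099 m and value of joint plunger below 0.003 m), for 0.2 s.
2. a first lemon is in the hopper (((horizontal distance between lemon_1_mid and hopper_floor below 0.075 m and z of lemon_1_mid in the frame of hopper_floor between 0 and 0.115 m) or (horizontal distance between lemon_2_mid and hopper_floor below 0.075 m and z of lemon_2_mid in the frame of hopper_floor between 0 and 0.115 m))), for 0.2 s.
3. both lemons are in the hopper, the gate still open (horizontal distance between each of lemon_1_mid, lemon_2_mid and hopper_floor below 0.075 m and z of lemon_1_mid in the frame of hopper_floor between 0 and 0.115 m and z of lemon_2_mid in the frame of hopper_floor between 0 and 0.115 m and value of joint gate above 0.09 m), for 0.2 s.
At the end, for the whole second after the job is handed in: Both lemons lie at rest in the hopper (the middle of each less than 115 mm above the hopper floor and within 75 mm of the neck axis), the gate is shut to within 6 mm and its plunger has dropped to within 3 mm of home (horizontal distance between each of lemon_1_mid, lemon_2_mid and hopper_floor below 0.075 m and z of lemon_1_mid in the frame of hopper_floor between 0 and 0.115 m and z of lemon_2_mid in the frame of hopper_floor between 0 and 0.115 m and value of joint gate below 0.006 m and value of joint plunger below 0.003 m and linear speed of each of lemon_1, lemon_2 below 0.03 m/s); the robot touches nothing.
It fails at once if the bowl under the juice spout was pushed more than 30 mm or tipped more than 30 degrees (distance of juice_bowl from where it was at the start of the episode above 0.03 m or angle between juice_bowl's own z axis and vertical above 0.52 rad).
It fails at once if the pepper mill was pushed more than 30 mm or tipped more than 30 degrees (distance of pepper_mill from where it was at the start of the episode above 0.03 m or angle between pepper_mill's own z axis and vertical above 0.52 rad).
It fails at once if the spice jar or the timer was pushed more than 30 mm or tipped more than 30 degrees (distance of any of spice_jar, timer from where it was at the start of the episode above 0.03 m or angle between any of spice_jar, timer's own z axis and vertical above 0.52 rad).
It fails at once if an empty bowl was pushed more than 30 mm or tipped more than 30 degrees (distance of any of bowl_a, bowl_b from where it was at the start of the episode above 0.03 m or angle between any of bowl_a, bowl_b's own z axis and vertical above 0.52 rad).
It fails at once if the lime was moved more than 30 mm (distance of lime from where it was at the start of the episode above 0.03 m).
It also fails if it takes over 72 s, if anything falls off the work surface, if the arm or the gripper's body presses on something with over 40 N, if the wrist force passes 120 N, or if a joint passes its speed limit or range.

## Working session

There is one attempt and no reset: what is moved stays moved. The work goes in short steps, Python scripts to look and compute and a tool call to move; the robot and the scene stay as the last step left them, time stands still between calls to the robot, and variables do not carry over. Pictures are saved under pics/ and viewed, at most 13 in all, crops included, and the job is handed in when it is done.

Besides the shell and the picture viewer there is one more tool, called after "Call:" by a JSON object that holds its "api" and its "payload". apply_moves: Moves the arm, as the interface text tells. Its arguments: {"type":"object","properties":{"plan":{"type":"array"},"force":{"type":"number"}},"required":["plan"]}

```bash
ls; mkdir -p pics; python3 - <<'E'
from station import *
import cv2,numpy as np
for n in("scene","top"):
    im=snapshot(n); cv2.imwrite(f"pics/{n}0.png",im[:,:,::-1]); c=calibration(n)
    print(n,c["camera_matrix"],c["R"],c["t"])
    a=cv2.resize(im,(800,600)) 
    cv2.imwrite(f"pics/{n}0b.png",a[:,:,::-1])
s=sense();print(s)
E
```

```text
pics
scene [[382.64606339   0.         258.21277629]
 [  0.         382.64606339 191.35269201]
 [  0.           0.           1.        ]] [[ 0.76258077 -0.64668364  0.01645684]
 [-0.35115082 -0.43518076 -0.82904211]
 [ 0.54328967  0.62643274 -0.55894397]] [-0.46424427  0.33248427  0.85928916]
top [[457.66418097   0.         257.26076711]
 [  0.         457.66418097 188.05826881]
 [  0.           0.           1.        ]] [[ 0.3035808  -0.95279893 -0.00359257]
 [-0.93187452 -0.29612366 -0.20957253]
 [ 0.19861664  0.06697002 -0.9777865 ]] [-0.24999237  0.51513467  1.55656735]
{'t': 0.1, 'q': array([ 1.00049536e+00,  5.28351198e-01,  1.43376272e+00, -3.53333041e-05,
        1.18139106e+00, -1.78503020e-01]), 'qd': array([ 0.00015968, -0.00104941, -0.00307298, -0.00150915,  0.00149086,
       -0.00096222]), 'tau': array([ 2.28166837e-04, -4.43305171e+01, -1.78588164e+01, -1.56566448e-04,
        3.84471830e-03, -1.33411848e-05]), 'tcp_pos': array([0.23829221, 0.57710401, 0.23044863]), 'tool_rot': array([ 1.94641709e-01,  9.80873942e-01, -8.95899801e-04, -3.34477733e-04]), 'force': array([-0.03763824,  0.00145501, -0.59588109]), 'ft_torque': array([ 0.01242843, -0.01721338,  0.03609369]), 'gripper_force': 0.0, 'finger_gap': 1.0022426886479179}
```

View pics/scene0b.png

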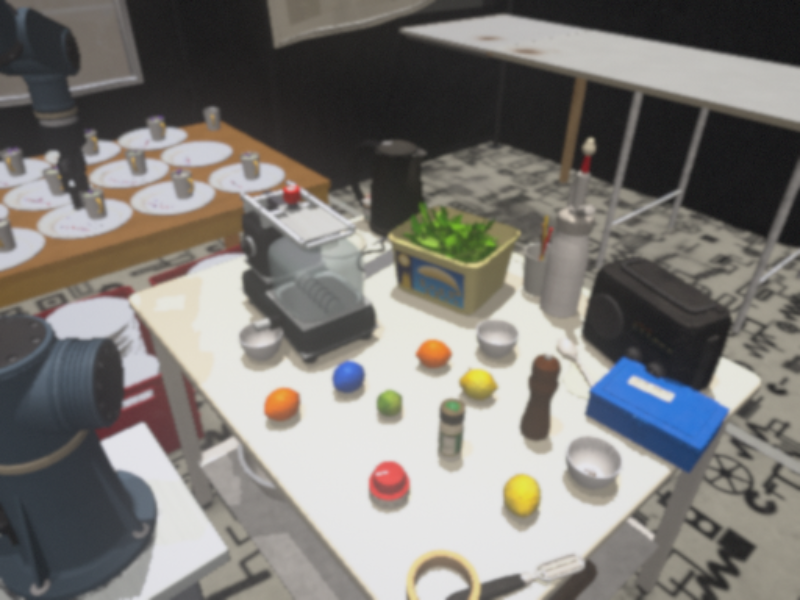

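View pics/top0b.png

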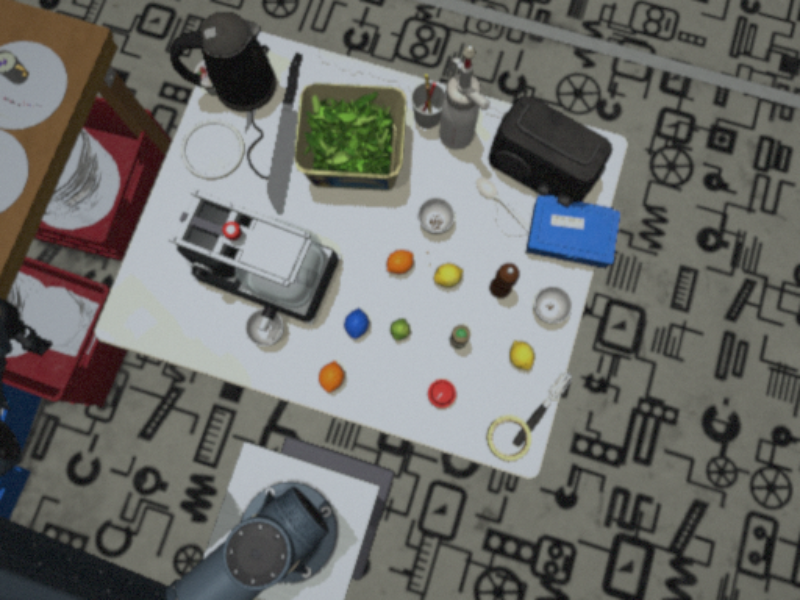

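The scene view shows the lemons at about (478,384) and (521,495), with the red knob at (291,193). The top view shows the lemons at (448,275) and (521,355), and the knob at (232,230). The juicer's motor side points left in the top view.

```bash
cat > h.py <<'E'
from station import *
import cv2,numpy as np
C={n:calibration(n) for n in("scene","top")}
def ray(n,uv):
    c=C[n]; d=np.linalg.inv(c["camera_matrix"])@np.array([uv[0],uv[1],1.])
    return -c["R"].T@c["t"], c["R"].T@d/np.linalg.norm(d)
def plane(n,uv,z):
    o,d=ray(n,uv); return o+d*(z-o[2])/d[2]
def tri(a,b):
    o1,d1=ray("scene",a);o2,d2=ray("top",b)
    s=np.linalg.lstsq(np.c_[d1,-d2],o2-o1,rcond=None)[0]
    p,q=o1+d1*s[0],o2+d2*s[1]; return (p+q)/2,np.linalg.norm(p-q)
def proj(n,X):
    c=C[n];p=c["camera_matrix"]@(c["R"]@np.asarray(X)+c["t"]);return p[:2]/p[2]
def blobs(im,lo,hi,amin=25):
    h=cv2.cvtColor(im,cv2.COLOR_RGB2HSV)
    m=cv2.inRange(h,np.array(lo),np.array(hi))
    cs,_=cv2.findContours(m,cv2.RETR_EXTERNAL,cv2.CHAIN_APPROX_NONE)
    return [c[:,0,:].astype(float) for c in cs if cv2.contourArea(c)>amin]
def centre(c):
    m=cv2.moments(c.astype(np.float32)); return np.array([m["m10"],m["m01"]])/m["m00"]
def axis(c,z):
    P=np.array([plane("top",p,z)[:2] for p in c])
    (cx,cy),(a,b),t=cv2.fitEllipse((P*1000).astype(np.float32))
    return np.array([cx,cy]),(a,b),(t+(0 if a>b else 90))%180
E
python3 - <<'E'
from h import *
im={n:cv2.imread(f"pics/{n}0.png")[:,:,::-1].copy() for n in C}
Y=((22,120,110),(34,255,255)); R=((0,150,100),(6,255,255)); R2=((172,150,90),(180,255,255))
for nm,rg in(("Y",Y),("R",R),("R2",R2),("G",((36,90,60),(60,255,255)))):
    for n in C:
        print(nm,n,[(np.round(centre(c),1).tolist(),len(c)) for c in blobs(im[n],*rg)][:14])
for c in blobs(im["top"],*Y): print(axis(c,0.029))
# juicer crop
x0,y0,w,h=95,110,135,105
cv2.imwrite("pics/crop.png",cv2.resize(im["top"][y0:y0+h,x0:x0+w,::-1],None,fx=5.7,fy=5.7,interpolation=cv2.INTER_CUBIC))
g=cv2.cvtColor(im["top"],cv2.COLOR_RGB2GRAY)[y0:y0+h,x0:x0+w]
for l in cv2.createLineSegmentDetector().detect(g)[0][:,0]:
    a=plane("top",l[:2]+[x0,y0],.256);b=plane("top",l[2:]+[x0,y0],.256);L=np.linalg.norm(b-a)
    if L>.09: print(np.round(l+[x0,y0,x0,y0],1),L.round(3),np.degrees(np.arctan2(*(b-a)[1::-1]))%180, a[:2].round(3),b[:2].round(3))
E
```

```text
Y scene [([333.7, 316.2], 67), ([305.7, 244.5], 51)]
Y top [([333.7, 227.1], 47), ([286.3, 175.6], 43)]
R scene [([250.4, 303.3], 47), ([186.1, 124.3], 28)]
R top [([282.3, 251.6], 46)]
R2 scene []
R2 top [([28.3, 235.4], 127), ([56.0, 186.8], 75), ([21.7, 174.5], 43), ([85.3, 116.0], 50), ([71.1, 113.4], 224)]
G scene [([247.8, 255.9], 37), ([288.7, 150.8], 185)]
G top [([255.6, 210.5], 32), ([223.4, 86.1], 244)]
(array([ 519.50787354, -378.32995605]), (47.65513610839844, 60.372406005859375), 36.32598876953125)
(array([ 647.11901855, -165.76596069]), (47.162681579589844, 60.336666107177734), 124.70234680175781)
[133.3 164.  163.1 174.4] 0.1 88.22805025467885 [0.482 0.294] [0.479 0.195]
[147.9 188.6 120.3 176.3] 0.096 83.73456806436884 [0.423 0.224] [0.433 0.319]
[196.8 111.3 228.3 113. ] 0.1 104.42602035694534 [0.706 0.163] [0.731 0.066]
[217.7 167.  202.3 206.5] 0.132 177.8915863854124 [0.552 0.041] [0.42  0.046]
[194.9 201.6 207.6 171.6] 0.101 176.3930499140826 [0.428 0.073] [0.529 0.066]
[186.7 180.5 198.2 153.9] 0.092 176.432766029262 [0.482 0.119] [0.574 0.113]
[165.4 138.8 191.9 149.2] 0.091 85.69481032926616 [0.589 0.228] [0.582 0.137]
[189.9 190.9 201.8 162.4] 0.097 177.0641259196552 [0.455 0.098] [0.551 0.093]
```

View pics/crop.png

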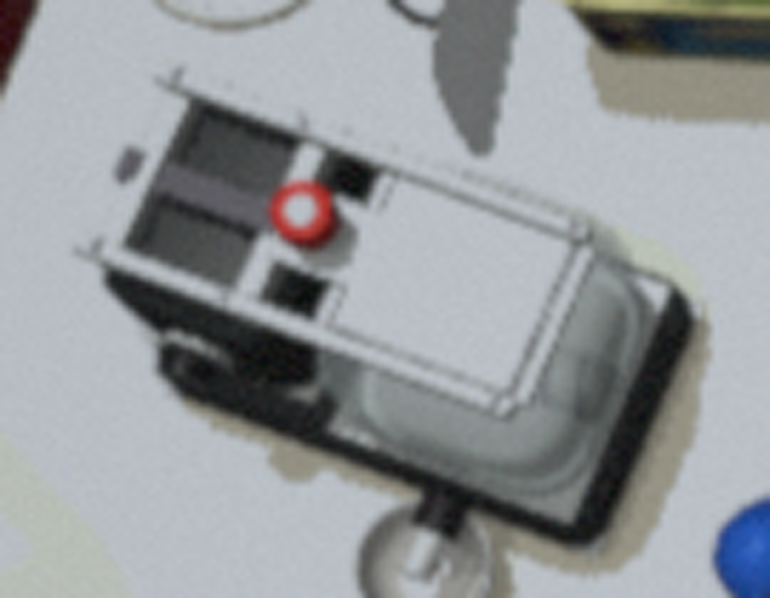

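The crop shows the gate shut. The knob is at crop (303,213) and the rail corners are at about (175,85), (585,228), (90,252) and (505,408).

```bash
python3 - <<'E'
from h import *
im={n:cv2.imread(f"pics/{n}0.png")[:,:,::-1].copy() for n in C}
f=lambda p:np.array(p)/5.7-0.4+[95,110]
P=[plane("top",f(p),.256)[:2] for p in((175,85),(585,228),(90,252),(505,408))]
print(np.round(P,3)); 
for a,b in((0,1),(2,3)): d=P[a]-P[b];print(np.linalg.norm(d),np.degrees(np.arctan2(d[1],d[0])))
print("rail front centre",(P[1]+P[3])/2)
kt=[c for c in blobs(im["top"][:200,120:180].copy(),(0,90,80),(8,255,255),8)+blobs(im["top"][:200,120:180].copy(),(170,110,80),(180,255,255),8)]
print([((centre(c)+[120,0]).round(1),len(c)) for c in kt])
k,e=tri((186.1,124.3),f((303,213))-0);print("knob",k,e, "planez .2945",plane("top",f((303,213)),.2945))
for a,b in(((333.7,316.2),(333.7,227.1)),((305.7,244.5),(286.3,175.6)),((247.8,255.9),(255.6,210.5)),((250.4,303.3),(282.3,251.6))):print(tri(a,b))
for n,p in(("bowl",(551,306)),("mill",(508,272)),("jar",(460,335))):print(n,plane("top",np.array(p)*.64,.05))
E
```

```text
[[0.595 0.365]
 [0.586 0.12 ]
 [0.491 0.374]
 [0.477 0.128]]
0.24460843225916443 87.8453536579134
0.2466007171375358 86.80103084563962
rail front centre [0.53161983 0.12423015]
[(array([147.7, 146.8]), 30)]
knob [0.54091297 0.26367175 0.27934601] 0.002687820696426096 planez .2945 [0.53878854 0.25796273 0.2945    ]
(array([ 0.51860877, -0.37768236,  0.03045768]), np.float64(0.0017997008431604072))
(array([ 0.64575012, -0.16551535,  0.03214147]), np.float64(0.001351522674170185))
(array([ 0.49022167, -0.09835097,  0.0326094 ]), np.float64(0.004408876720983928))
(array([ 0.38378677, -0.23248529,  0.04327729]), np.float64(0.004403147452990452))
bowl [ 0.64236387 -0.4095745   0.05      ]
mill [ 0.68883339 -0.29591835  0.05      ]
jar [ 0.51727326 -0.2335781   0.05      ]
```

Call:
{"api": "apply_moves", "payload": {"plan": [[0,0,-0.05,0,0,-0.171,-0.6],[0,0,-0.05,0,0,-0.171,-0.6],[-0.04,-0.038,0,0,0,0,-0.6],[-0.04,-0.038,0,0,0,0,-0.6],[-0.04,-0.038,0,0,0,0,-0.6],[-0.04,-0.038,0,0,0,0,-0.6],[-0.04,-0.038,0,0,0,0,-0.6],[-0.04,-0.038,0,0,0,0,-0.6]], "force": 40}}

```text
t: 1.1
tcp_pos: [0.4677, 0.3365, 0.3309]
tool_rot: [0.025, 1.0, -0.0, -0.0]
force: [0.8, 1.0, 0.3]
finger_gap: 0.8
gripper_force: 0.0
```

```bash
cat >> h.py <<'E'
def state():
    from scipy.spatial.transform import Rotation as Ro
    s=sense();M=Ro.from_quat(s["tool_rot"]).as_matrix()
    return s,s["tcp_pos"],M
def to(X,th=None):
    s,p,M=state();a=np.degrees(np.arctan2(M[1,1],M[0,1]))
    print("t",round(s["t"],2),"tcp",p.round(4),"th",a.round(1),"gap",round(s["finger_gap"],3),"F",s["force"].round(1),"tilt",M[:2,2].round(3))
    if th is not None:
        print(" wz needed",-np.radians(th-a).round(3)); y=np.radians(th)
        M=np.c_[[-np.sin(y),np.cos(y),0],[np.cos(y),np.sin(y),0],[0,0,-1]]
    print(" shift (after turn)",(M.T@(np.array(X)-p)).round(4))
E
python3 - <<'E'
from h import *
to((.540,.261,.31),87.2)
E
```

```text
t 1.1 tcp [0.4677 0.3365 0.3309] th 87.2 gap 0.8 F [0.8 1.  0.3] tilt [-0.001 -0.   ]
 wz needed -0.001
 shift (after turn) [-0.0759 -0.0719  0.0209]
```

Call:
{"api": "apply_moves", "payload": {"plan": [[-0.038,-0.036,0,0,0,0,-0.6],[-0.038,-0.036,0,0,0,0,-0.6],[0,0,0.02,0,0,0,-0.6],[0,0,0.0,0,0,0,-0.6]]}}

```text
t: 1.6
tcp_pos: [0.5382, 0.2612, 0.3091]
tool_rot: [0.026, 1.0, -0.001, -0.003]
force: [-0.7, -0.3, -0.1]
finger_gap: 0.801
gripper_force: 0.0
```

```bash
python3 - <<'E'
from h import *
to((.540,.261,.268),87.2)
a=snapshot("top");b=snapshot("scene")
a=cv2.resize(a[90:210,90:220],(520,480),interpolation=3);b=cv2.resize(b[60:160,130:240],(528,480),interpolation=3)
cv2.imwrite("pics/k1.png",np.hstack([a,b])[:,:800,::-1]) if 0 else cv2.imwrite("pics/k1.png",cv2.resize(np.hstack([a,b]),(800,366))[:,:,::-1])
E
```

```text
t 1.6 tcp [0.5382 0.2612 0.3091] th 87.1 gap 0.801 F [-0.7 -0.3 -0.1] tilt [-0.005 -0.001]
 wz needed -0.002
 shift (after turn) [-0.0018 -0.0001  0.0411]
```

View pics/k1.png

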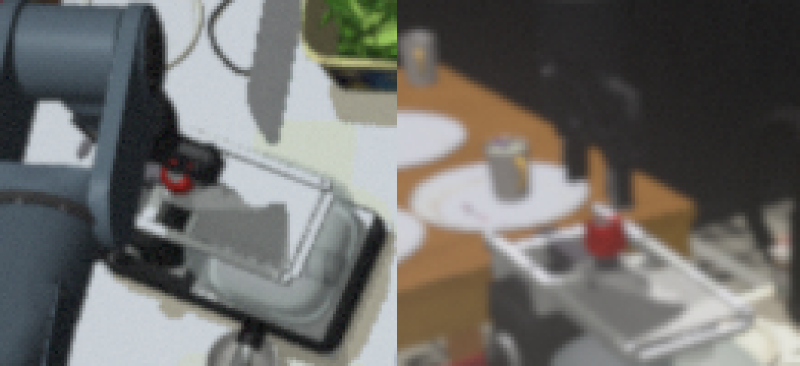

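Both fingers straddle the knob: it is at (605,235) in the right half, with the fingers at (575,160) and (620,185). I'll go down and grip.

Call:
{"api": "apply_moves", "payload": {"plan": [[-0.001,0,0.021,0,0,0,-0.6],[0,0,0.021,0,0,0,-0.6],[0,0,0,0,0,0,1],[0,0,0,0,0,0,1],[0,0,0,0,0,0,1],[0,0,0,0,0,0,1]], "force": 40}}

```text
t: 2.45
tcp_pos: [0.5407, 0.2627, 0.2707]
tool_rot: [0.025, 1.0, 0.001, 0.001]
force: [-2.2, 1.0, 4.9]
finger_gap: 0.384
gripper_force: 40.1
```

```bash
python3 - <<'E'
from h import *
to((.540,.261,.268),87.2)
E
```

```text
t 2.45 tcp [0.5407 0.2627 0.2707] th 87.2 gap 0.384 F [-2.2  1.   4.9] tilt [0.002 0.001]
 wz needed -0.001
 shift (after turn) [ 0.0006 -0.0018  0.0027]
```

Call:
{"api": "apply_moves", "payload": {"plan": [[0,0,-0.008,0,0,0,1],[0,0,-0.008,0,0,0,1],[0,0,0,0,0,0,1]]}}

```text
t: 2.82
tcp_pos: [0.5404, 0.2622, 0.2856]
tool_rot: [0.025, 1.0, 0.0, 0.0]
force: [1.6, 1.0, -4.1]
finger_gap: 0.382
gripper_force: 40.1
```

Call:
{"api": "apply_moves", "payload": {"plan": [[0,0.02,0.002,0,0,0,1],[0,0.025,0,0,0,0,1],[0,0.025,0,0,0,0,1],[0,0.025,0,0,0,0,1],[0,0.01,0,0,0,0,1],[0,0.003,0,0,0,0,1],[0,0,0,0,0,0,1]]}}

```text
t: 3.7
tcp_pos: [0.5472, 0.3667, 0.2823]
tool_rot: [0.025, 1.0, -0.005, 0.001]
force: [4.3, -11.5, -4.0]
finger_gap: 0.385
gripper_force: 40.7
```

```bash
python3 - <<'E'
from h import *
to((.540,.261,.268),87.2)
E
```

```text
t 3.7 tcp [0.5472 0.3667 0.2823] th 87.1 gap 0.385 F [  4.3 -11.5  -4. ] tilt [ 0.001 -0.01 ]
 wz needed -0.001
 shift (after turn) [ 0.002  -0.1059  0.0143]
```

Call:
{"api": "apply_moves", "payload": {"plan": [[0,-0.001,0.007,0,0,0,1],[0,0,0.006,0,0,0,1],[0,0,0,0,0,0,1]]}}

```text
t: 4.08
tcp_pos: [0.5473, 0.3667, 0.2707]
tool_rot: [0.025, 1.0, -0.003, 0.001]
force: [3.3, -9.9, -0.2]
finger_gap: 0.388
gripper_force: 40.8
```

Call:
{"api": "apply_moves", "payload": {"plan": [[0,0,0,0,0,0,-0.4],[0,0,0,0,0,0,-0.4],[0,0,-0.03,0,0,0,-0.4],[0,0,-0.06,0,0,0,-0.4],[0,0,-0.01,0,0,0,-0.4],[0,0,0,0,0,0.17,-0.4],[0,0,0,0,0,0.17,-0.4],[0,0,0,0,0,0.17,-0.4]]}}

```text
t: 5.08
tcp_pos: [0.5446, 0.3699, 0.3696]
tool_rot: [0.279, 0.96, -0.0, -0.001]
force: [0.7, -0.3, 0.1]
finger_gap: 0.702
gripper_force: 0.0
```

```bash
python3 - <<'E'
from h import *
to((.646,-.1655,.20),34.7)
b=snapshot("scene");top=snapshot("top")
cv2.imwrite("pics/k2.png",cv2.resize(b[90:240,130:260],None,fx=4,fy=4,interpolation=3)[:,:,::-1])
E
```

```text
t 5.08 tcp [0.5446 0.3699 0.3696] th 57.7 gap 0.702 F [ 0.7 -0.3  0.1] tilt [-0.002  0.   ]
 wz needed 0.401
 shift (after turn) [-0.4979 -0.2214  0.1696]
```

View pics/k2.png

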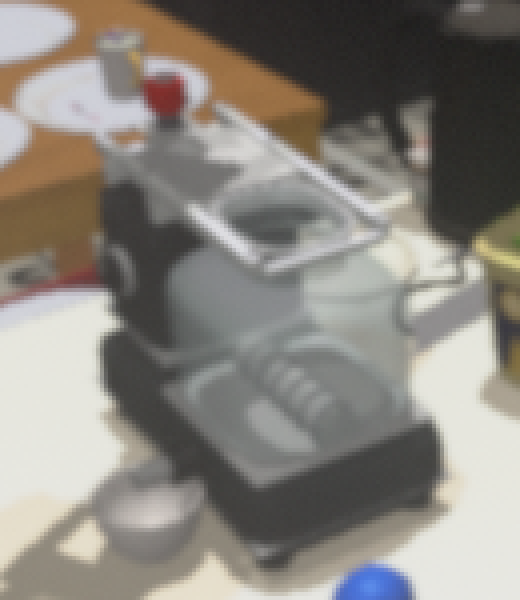

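The gate is open and the knob sits low at (165,92). The mouth is clear at about (285,215). On to lemon_2.

Call:
{"api": "apply_moves", "payload": {"plan": [[0,0,0,0,0,0.134,-1],[0,0,0,0,0,0.134,-1],[0,0,0,0,0,0.133,-1],[-0.05,-0.022,0,0,0,0,-1],[-0.05,-0.022,0,0,0,0,-1],[-0.05,-0.022,0,0,0,0,-1],[-0.05,-0.022,0,0,0,0,-1],[-0.05,-0.022,0,0,0,0,-1]]}}

```text
t: 6.18
tcp_pos: [0.5986, 0.1001, 0.3701]
tool_rot: [0.46, 0.888, 0.0, -0.0]
force: [0.6, 0.2, -0.2]
finger_gap: 1.0
gripper_force: 0.0
```

Call:
{"api": "apply_moves", "payload": {"plan": [[-0.05,-0.022,0,0,0,0,-1],[-0.05,-0.022,0,0,0,0,-1],[-0.05,-0.022,0,0,0,0,-1],[-0.05,-0.022,0,0,0,0,-1],[-0.05,-0.022,0,0,0,0,-1],[0,0,0.06,0,0,0,-1],[0,0,0.06,0,0,0,-1],[0,0,0.06,0,0,0,-1]]}}

```text
t: 7.18
tcp_pos: [0.6516, -0.1664, 0.1884]
tool_rot: [0.461, 0.888, 0.0, 0.0]
force: [0.4, -0.4, 0.2]
finger_gap: 1.005
gripper_force: 0.0
```

```bash
python3 - <<'E'
from h import *
to((.646,-.1655,.010),34.7)
a=snapshot("top");b=snapshot("scene")
for p in((.5365,.182,.25),):print(proj("top",p),proj("scene",p))
a=cv2.resize(a[110:210,110:310],(800,400),interpolation=3);b=cv2.resize(b[180:280,230:380],(300,200),interpolation=3)
a[200:,500:]=b
cv2.imwrite("pics/k3.png",a[:,:,::-1])
E
```

```text
t 7.17 tcp [ 0.6516 -0.1664  0.1884] th 35.1 gap 1.005 F [ 0.4 -0.4  0.2] tilt [0. 0.]
 wz needed 0.007
 shift (after turn) [ 0.004  -0.0041  0.1784]
[173.64251384 158.91867907] [200.83420864 142.92954625]
```

View pics/k3.png

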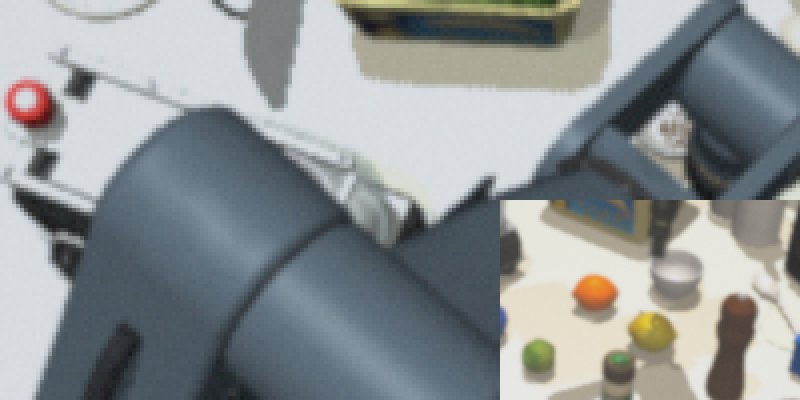

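The inset shows lemon_2 at (652,330), clear below the fingers. The neighbours are well apart. Descending.

Call:
{"api": "apply_moves", "payload": {"plan": [[0.004,-0.004,0.058,0,0,0,-1],[0,0,0.06,0,0,0,-1],[0,0,0.058,0,0,0,-1],[0,0,0,0,0,0,1],[0,0,0,0,0,0,1],[0,0,0,0,0,0,1],[0,0,0,0,0,0,1]], "force": 25}}

```text
t: 8.15
tcp_pos: [0.6478, -0.1664, 0.0174]
tool_rot: [0.462, 0.887, 0.0, 0.002]
force: [-0.1, 0.7, -1.2]
finger_gap: 0.641
gripper_force: 26.6
```

Call:
{"api": "apply_moves", "payload": {"plan": [[0,0,-0.03,0,0,0,1],[0,0,-0.06,0,0,0,1],[0,0,-0.06,0,0,0,1],[0,0,-0.06,0,0,0,1],[0,0,-0.05,0,0,0.167,1],[0,0,-0.05,0,0,0.167,1],[0,0,0,0,0,0.167,1],[0,0,0,0,0,0.167,1]]}}

```text
t: 9.15
tcp_pos: [0.646, -0.1656, 0.3271]
tool_rot: [0.729, 0.684, 0.001, 0.002]
force: [-0.1, -0.2, -2.1]
finger_gap: 0.641
gripper_force: 27.2
```

```bash
python3 - <<'E'
from h import *
to((.5365,.182,.33),-3.2)
b=snapshot("scene")
cv2.imwrite("pics/k4.png",cv2.resize(b[60:260,180:400],None,fx=3,fy=3,interpolation=3)[:,:,::-1])
E
```

```text
t 9.15 tcp [ 0.646  -0.1656  0.3271] th -3.6 gap 0.641 F [-0.1 -0.2 -2.1] tilt [ 0.003 -0.002]
 wz needed -0.007
 shift (after turn) [ 0.341  -0.1287 -0.0029]
```

View pics/k4.png

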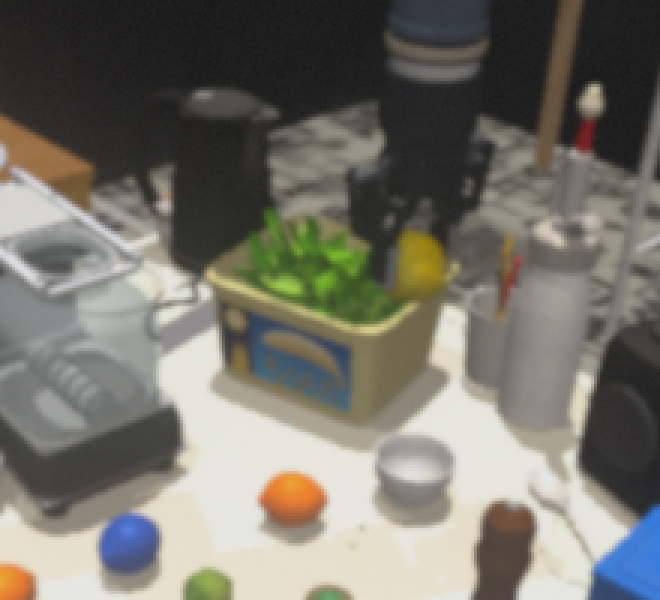

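The lemon is held level between the fingers at (420,265), with its long axis across the closing line. Carrying it to the mouth.

Call:
{"api": "apply_moves", "payload": {"plan": [[0.03,-0.0107,-0.01,0,0,-0.007,1],[0.05,-0.019,0,0,0,0,1],[0.05,-0.019,0,0,0,0,1],[0.05,-0.019,0,0,0,0,1],[0.05,-0.019,0,0,0,0,1],[0.05,-0.019,0,0,0,0,1],[0.05,-0.019,0,0,0,0,1],[0.011,-0.004,0,0,0,0,1]]}}

```text
t: 10.2
tcp_pos: [0.5333, 0.1842, 0.3353]
tool_rot: [0.723, 0.691, 0.001, -0.0]
force: [0.4, -0.5, -1.1]
finger_gap: 0.645
gripper_force: 27.2
```

Call:
{"api": "apply_moves", "payload": {"plan": [[0,0,0.025,0,0,0,1],[0,0,0,0,0,0,1]]}}

```text
t: 10.45
tcp_pos: [0.5339, 0.1808, 0.3082]
tool_rot: [0.725, 0.689, -0.002, -0.001]
force: [0.5, -0.2, -2.2]
finger_gap: 0.637
gripper_force: 27.2
```

```bash
python3 - <<'E'
from h import *
to((.5365,.182,.258),-3.2)
b=snapshot("scene")
for c in blobs(b,(20,110,60),(34,255,255)): 
    u=centre(c);print(u,len(c)); o,d=ray("scene",u); 
    if u[1]<190:
        for z in(.31,.315,.32,.325): print(plane("scene",u,z))
cv2.imwrite("pics/k5.png",cv2.resize(b[70:200,130:280],None,fx=4,fy=4,interpolation=3)[:,:,::-1])
E
```

```text
t 10.45 tcp [0.5339 0.1808 0.3082] th -2.9 gap 0.637 F [ 0.5 -0.2 -2.2] tilt [-0.004 -0.001]
 wz needed 0.006
 shift (after turn) [0.0014 0.0025 0.0502]
[333.73070804 316.33134447] 66
[199.42038217 120.49044586] 53
[0.5500283  0.20277846 0.31      ]
[0.54400844 0.19289489 0.315     ]
[0.53798858 0.18301132 0.32      ]
[0.53196871 0.17312775 0.325     ]
```

View pics/k5.png

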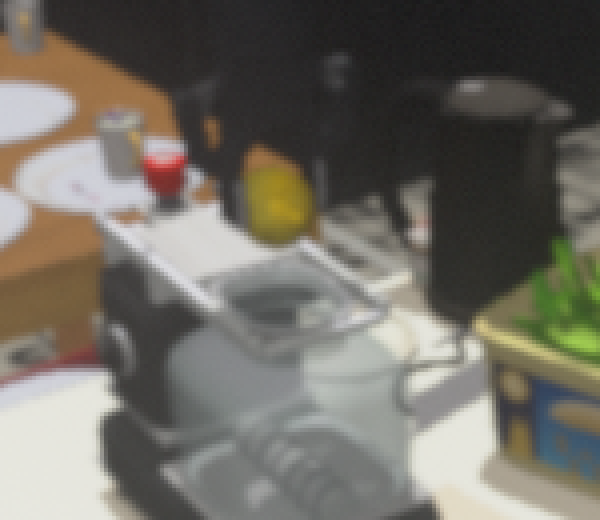

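The lemon at (278,203) hangs just above the mouth. Its ray crosses the expected height at (.538,.183), so it is centred. Lowering and releasing.

Call:
{"api": "apply_moves", "payload": {"plan": [[0.001,0.0025,0.025,0,0,0,1],[0,0,0.023,0,0,0,1],[0,0,0,0,0,0,1]]}}

```text
t: 10.88
tcp_pos: [0.5374, 0.1814, 0.2607]
tool_rot: [0.725, 0.689, -0.001, -0.001]
force: [0.0, -0.6, -1.2]
finger_gap: 0.64
gripper_force: 27.2
```

Call:
{"api": "apply_moves", "payload": {"plan": [[0,0,0,0,0,0,-0.7],[0,0,0,0,0,0,-0.7],[0,0,0,0,0,0,-0.7],[0,0,-0.03,0,0,0,-0.7],[0,0,-0.06,0,0,0,-0.7]]}}

```text
t: 11.5
tcp_pos: [0.5363, 0.1821, 0.3501]
tool_rot: [0.725, 0.689, -0.003, -0.002]
force: [1.4, 1.3, 0.8]
finger_gap: 0.852
gripper_force: 0.0
```

```bash
python3 - <<'E'
from h import *
b=snapshot("scene")
for c in blobs(b,(18,90,50),(36,255,255),15): print(centre(c),len(c))
print(proj("scene",(.5365,.182,.25)),proj("scene",(.5365,.182,.13)))
cv2.imwrite("pics/k6.png",cv2.resize(b[90:240,130:260],None,fx=4,fy=4,interpolation=3)[:,:,::-1])
to((.5186,-.378,.19),-54)
E
```

```text
[333.64595104 316.50056497] 67
[253.31578947 257.34210526] 16
[186.31967213 181.13934426] 36
[259.55555556 180.25730994] 21
[279.38095238 176.07619048] 35
[ 26.71455666 181.55381697] 125
[ 53.81967213 170.95081967] 61
[ 92.76628352 162.45210728] 89
[109.    157.875] 38
[277.34408602 161.46505376] 104
[316.99130435 160.84057971] 63
[137.00793651 147.83994709] 134
[348.76315789 143.47368421] 26
[205.83783784 124.14414414] 21
[200.83420864 142.92954625] [203.42868859 177.58690965]
t 11.55 tcp [0.5413 0.1829 0.3612] th -2.9 gap 0.854 F [3.1 0.4 6. ] tilt [0.014 0.002]
 wz needed 0.892
 shift (after turn) [-0.3481  0.4405  0.1712]
```

View pics/k6.png

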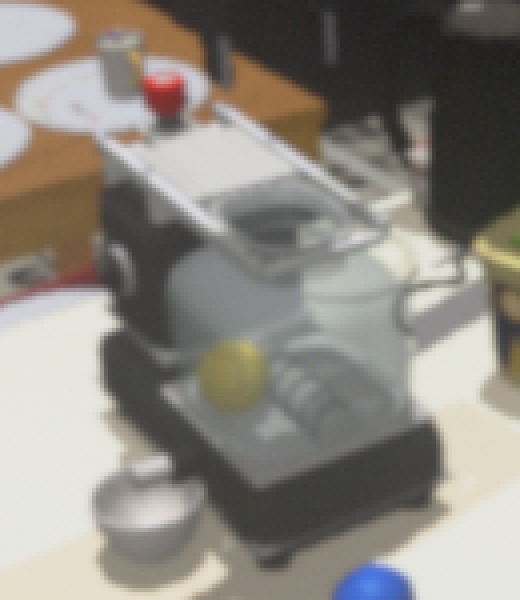

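The first lemon lies in the hopper at (233,377), on the spout side. The gate is still open. On to lemon_1.

Call:
{"api": "apply_moves", "payload": {"plan": [[0,0,0,0,0,0.179,-1],[0,0,0,0,0,0.179,-1],[0,0,0,0,0,0.178,-1],[0,0,0,0,0,0.178,-1],[0,0,0,0,0,0.178,-1],[-0.035,0.044,0,0,0,0,-1],[-0.035,0.044,0,0,0,0,-1],[-0.035,0.044,0,0,0,0,-1]]}}

```text
t: 12.55
tcp_pos: [0.5303, 0.0125, 0.3519]
tool_rot: [0.951, 0.309, 0.001, 0.0]
force: [1.5, -0.4, 0.3]
finger_gap: 0.999
gripper_force: 0.0
```

Call:
{"api": "apply_moves", "payload": {"plan": [[-0.035,0.044,0,0,0,0,-1],[-0.035,0.044,0,0,0,0,-1],[-0.035,0.044,0,0,0,0,-1],[-0.035,0.044,0,0,0,0,-1],[-0.035,0.044,0,0,0,0,-1],[-0.035,0.044,0,0,0,0,-1],[-0.033,0.044,0,0,0,0,-1],[0,0,0.06,0,0,0,-1]]}}

```text
t: 13.55
tcp_pos: [0.5171, -0.3861, 0.2961]
tool_rot: [0.952, 0.307, 0.003, 0.008]
force: [0.5, 0.5, -1.0]
finger_gap: 1.0
gripper_force: 0.0
```

```bash
python3 - <<'E'
from h import *
to((.519,-.378,.012),-54)
b=snapshot("scene")
for c in blobs(b,(20,110,60),(34,255,255)): print(centre(c),len(c),cv2.fitEllipse(c.astype(np.float32)))
E
```

```text
t 13.55 tcp [ 0.5171 -0.3861  0.2961] th -54.3 gap 1.0 F [ 0.5  0.5 -1. ] tilt [ 0.011 -0.013]
 wz needed -0.005
 shift (after turn) [ 0.0063 -0.0054  0.2841]
[333.6404017  316.33989958] 67 ((333.6271057128906, 316.3343200683594), (21.500993728637695, 25.656524658203125), 174.2456817626953)
```

Call:
{"api": "apply_moves", "payload": {"plan": [[0.006,-0.004,0.06,0,0,0,-1],[0,0,0.06,0,0,0,-1],[0,0,0.06,0,0,0,-1],[0,0,0,0,0,0,-1]]}}

```text
t: 14.1
tcp_pos: [0.5143, -0.368, 0.1068]
tool_rot: [0.951, 0.309, -0.003, -0.006]
force: [0.8, 0.7, 0.7]
finger_gap: 0.999
gripper_force: 0.0
```

```bash
python3 - <<'E'
from h import *
to((.519,-.378,.012),-54)
E
```

```text
t 14.1 tcp [ 0.5143 -0.368   0.1068] th -54.0 gap 0.999 F [0.8 0.7 0.7] tilt [-0.009  0.009]
 wz needed 0.0
 shift (after turn) [-0.0021  0.0108  0.0948]
```

Call:
{"api": "apply_moves", "payload": {"plan": [[0,0,0,0,0,0,-1],[0,0,0,0,0,0,-1],[0,0,0,0,0,0,-1]]}}

```text
t: 14.48
tcp_pos: [0.5182, -0.3725, 0.1142]
tool_rot: [0.951, 0.309, 0.001, 0.002]
force: [-0.1, -0.2, 0.3]
finger_gap: 0.995
gripper_force: 0.0
```

```bash
python3 - <<'E'
from h import *
to((.519,-.378,.012),-54)
E
```

```text
t 14.47 tcp [ 0.5182 -0.3725  0.1142] th -54.0 gap 0.995 F [-0.1 -0.2  0.3] tilt [ 0.003 -0.004]
 wz needed -0.0
 shift (after turn) [-0.0026  0.0049  0.1022]
```

Call:
{"api": "apply_moves", "payload": {"plan": [[-0.002,0.004,0.05,0,0,0,-1],[0,0,0.052,0,0,0,-1],[0,0,0,0,0,0,-1],[0,0,0,0,0,0,1],[0,0,0,0,0,0,1],[0,0,0,0,0,0,1],[0,0,0,0,0,0,1]]}}

```text
t: 15.35
tcp_pos: [0.5195, -0.3775, 0.0128]
tool_rot: [0.951, 0.309, 0.001, 0.003]
force: [-0.0, 0.8, 7.4]
finger_gap: 0.635
gripper_force: 26.5
```

Call:
{"api": "apply_moves", "payload": {"plan": [[0,0,-0.03,0,0,0,1],[0,0,-0.06,0,0,0,1],[0,0,-0.06,0,0,0,1],[0,0,-0.06,0,0,-0.178,1],[0,0,-0.06,0,0,-0.178,1],[0,0,-0.05,0,0,-0.177,1],[0,0,0,0,0,-0.177,1],[0,0,0,0,0,-0.177,1]]}}

```text
t: 16.35
tcp_pos: [0.5178, -0.3757, 0.3321]
tool_rot: [0.725, 0.689, -0.0, 0.002]
force: [-0.9, 0.7, -1.5]
finger_gap: 0.634
gripper_force: 27.1
```

```bash
python3 - <<'E'
from h import *
to((.537,.182,.33),-3.2)
E
```

```text
t 16.35 tcp [ 0.5178 -0.3757  0.3321] th -2.9 gap 0.634 F [-0.9  0.7 -1.5] tilt [ 0.003 -0.003]
 wz needed 0.006
 shift (after turn) [ 0.5579 -0.0119  0.0021]
```

Call:
{"api": "apply_moves", "payload": {"plan": [[0.03,-0.001,-0.005,0,0,0.006,1],[0.05,-0.001,0,0,0,0,1],[0.05,-0.001,0,0,0,0,1],[0.05,-0.001,0,0,0,0,1],[0.05,-0.001,0,0,0,0,1],[0.05,-0.001,0,0,0,0,1],[0.05,-0.001,0,0,0,0,1],[0.05,-0.001,0,0,0,0,1]]}}

```text
t: 17.35
tcp_pos: [0.5327, 0.0056, 0.3357]
tool_rot: [0.729, 0.685, 0.001, 0.001]
force: [0.7, -1.4, -0.5]
finger_gap: 0.637
gripper_force: 27.1
```

Call:
{"api": "apply_moves", "payload": {"plan": [[0.05,-0.001,0,0,0,0,1],[0.05,-0.001,0,0,0,0,1],[0.04,-0.001,0,0,0,0,1],[0.028,-0.001,0,0,0,0,1],[0.01,0,0,0,0,0,1],[0,0,0,0,0,0,1],[0,0,0,0,0,0,1],[0,0,0,0,0,0,1]]}}

```text
t: 18.35
tcp_pos: [0.5403, 0.1807, 0.3344]
tool_rot: [0.729, 0.684, -0.0, 0.0]
force: [0.7, 0.2, -1.7]
finger_gap: 0.634
gripper_force: 27.1
```

```bash
python3 - <<'E'
from h import *
to((.537,.182,.259),-3.2)
b=snapshot("scene")
for c in blobs(b,(20,110,60),(34,255,255)): 
    u=centre(c);print(u,len(c),plane("scene",u,.337),plane("scene",u,.347))
E
```

```text
t 18.35 tcp [0.5403 0.1807 0.3344] th -3.6 gap 0.634 F [ 0.7  0.2 -1.7] tilt [ 0. -0.]
 wz needed -0.008
 shift (after turn) [ 0.0011 -0.0034  0.0754]
[200.70225989 109.96271186] 60 [0.5615485  0.21033836 0.337     ] [0.54847666 0.18914285 0.347     ]
```

Call:
{"api": "apply_moves", "payload": {"plan": [[0.001,-0.0035,0.035,0,0,-0.008,1],[0,0,0.03,0,0,0,1],[0,0,0.01,0,0,0,1],[0,0,0,0,0,0,1],[0,0,0,0,0,0,1]]}}

```text
t: 19.02
tcp_pos: [0.5379, 0.183, 0.2606]
tool_rot: [0.726, 0.688, 0.001, 0.001]
force: [0.8, 0.2, -0.2]
finger_gap: 0.632
gripper_force: 27.1
```

Call:
{"api": "apply_moves", "payload": {"plan": [[0,0,0,0,0,0,-0.7],[0,0,0,0,0,0,-0.7],[0,0,0,0,0,0,-0.7],[0,0,-0.03,0,0,0,-0.7],[0,0,-0.05,0,0,0,-0.7],[0,0,-0.03,0,0,0,-0.7],[0,0,0,0,0,0,-0.7]]}}

```text
t: 19.9
tcp_pos: [0.5382, 0.1833, 0.3724]
tool_rot: [0.726, 0.688, 0.003, 0.002]
force: [-0.0, -0.2, -0.3]
finger_gap: 0.846
gripper_force: 0.0
```

```bash
python3 - <<'E'
from h import *
b=snapshot("scene")
cv2.imwrite("pics/k7.png",cv2.resize(b[90:240,130:260],None,fx=4,fy=4,interpolation=3)[:,:,::-1])
to((.547,.3665,.32),87)
E
```

```text
t 19.95 tcp [0.537  0.1831 0.3702] th -3.1 gap 0.848 F [-1.5  0.7 -0.7] tilt [0.002 0.   ]
 wz needed -1.572
 shift (after turn) [-0.0003  0.1837  0.0502]
```

View pics/k7.png

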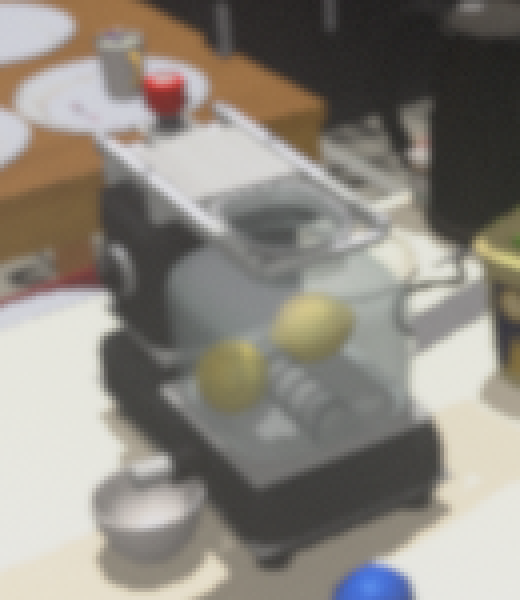

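Both lemons are in the hopper, at (233,377) and (313,327), and the gate is still open. Back to the knob.

Call:
{"api": "apply_moves", "payload": {"plan": [[0,0,0,0,0,-0.178,-0.6],[0,0,0,0,0,-0.178,-0.6],[0,0,0,0,0,-0.178,-0.6],[0,0,0,0,0,-0.178,-0.6],[0,0,0,0,0,-0.178,-0.6],[0,0,0,0,0,-0.178,-0.6],[0,0,0,0,0,-0.178,-0.6],[0,0,0,0,0,-0.178,-0.6]]}}

```text
t: 20.95
tcp_pos: [0.5357, 0.1828, 0.367]
tool_rot: [0.097, 0.995, -0.001, -0.002]
force: [0.5, -0.7, 0.2]
finger_gap: 0.801
gripper_force: 0.0
```

Call:
{"api": "apply_moves", "payload": {"plan": [[0,0,0,0,0,-0.148,-0.6],[0,0.05,0,0,0,0,-0.6],[0,0.05,0,0,0,0,-0.6],[0,0.05,0,0,0,0,-0.6],[0,0.034,0,0,0,0,-0.6],[0,0,0.04,0,0,0,-0.6],[0,0,0,0,0,0,-0.6],[0,0,0,0,0,0,-0.6]]}}

```text
t: 21.95
tcp_pos: [0.5466, 0.3664, 0.329]
tool_rot: [0.027, 1.0, -0.0, -0.001]
force: [1.0, -0.4, 1.2]
finger_gap: 0.801
gripper_force: 0.0
```

```bash
python3 - <<'E'
from h import *
to((.547,.3665,.268),87)
E
```

```text
t 21.95 tcp [0.5466 0.3664 0.329 ] th 86.9 gap 0.801 F [ 1.  -0.4  1.2] tilt [-0.001 -0.001]
 wz needed -0.001
 shift (after turn) [-0.0004  0.0001  0.061 ]
```

Call:
{"api": "apply_moves", "payload": {"plan": [[0,0,0.03,0,0,0,-0.6],[0,0,0.03,0,0,0,-0.6],[0,0,0,0,0,0,1],[0,0,0,0,0,0,1],[0,0,0,0,0,0,1],[0,0,0,0,0,0,1]], "force": 40}}

```text
t: 22.7
tcp_pos: [0.5477, 0.3664, 0.2715]
tool_rot: [0.027, 1.0, 0.0, 0.002]
force: [-0.4, -3.1, 5.4]
finger_gap: 0.384
gripper_force: 40.4
```

Call:
{"api": "apply_moves", "payload": {"plan": [[0,0,-0.007,0,0,0,1],[0,0,-0.007,0,0,0,1],[0,0,0,0,0,0,1]]}}

```text
t: 23.08
tcp_pos: [0.5474, 0.3664, 0.2835]
tool_rot: [0.027, 1.0, -0.0, 0.001]
force: [5.4, -3.8, -3.4]
finger_gap: 0.389
gripper_force: 40.0
```

Call:
{"api": "apply_moves", "payload": {"plan": [[0,-0.02,0,0,0,0,1],[0,-0.025,0,0,0,0,1],[0,-0.025,0,0,0,0,1],[0.001,-0.02,0,0,0,0,1],[0,-0.01,0,0,0,0,1],[0,-0.005,0,0,0,0,1],[0,0,0,0,0,0,1]]}}

```text
t: 23.95
tcp_pos: [0.5405, 0.2617, 0.2835]
tool_rot: [0.027, 1.0, -0.0, 0.001]
force: [5.0, -0.7, -4.0]
finger_gap: 0.383
gripper_force: 40.3
```

Call:
{"api": "apply_moves", "payload": {"plan": [[0,0,0.007,0,0,0,1],[0,0,0.006,0,0,0,1],[0,0,0,0,0,0,1]]}}

```text
t: 24.32
tcp_pos: [0.5406, 0.2626, 0.2716]
tool_rot: [0.026, 1.0, 0.0, 0.001]
force: [4.1, -1.1, 4.1]
finger_gap: 0.383
gripper_force: 40.9
```

Call:
{"api": "apply_moves", "payload": {"plan": [[0,0,0,0,0,0,-0.4],[0,0,0,0,0,0,-0.4],[0,0,-0.03,0,0,0,-0.4],[0,0,-0.06,0,0,0,-0.4],[-0.04,0.04,-0.03,0,0,0,-0.4],[0.06,0,0,0,0,0,-0.4],[0.05,0.03,0,0,0,0,-0.4],[0,0.03,0,0,0,0,-0.4]]}}

```text
t: 25.32
tcp_pos: [0.4695, 0.3652, 0.389]
tool_rot: [0.025, 1.0, -0.001, -0.003]
force: [1.6, -0.4, -0.1]
finger_gap: 0.7
gripper_force: 0.0
```

```bash
python3 - <<'E'
from h import *
b=snapshot("scene");a=snapshot("top")
b0=cv2.imread("pics/scene0.png")[:,:,::-1].copy()
for im in(b0,b):
    for c in blobs(im,(0,150,100),(6,255,255)):
        u=centre(c)
        if u[1]<200: print(u,len(c),c.min(0),c.max(0))
r=lambda i:cv2.resize(i[90:240,130:260],(400,461),interpolation=3)
cv2.imwrite("pics/k8.png",np.hstack([r(b0),r(b)])[:,:,::-1])
to((.547,.3665,.268))
E
```

```text
[186.07575758 124.34343434] 28 [181. 120.] [190. 128.]
[186.47619048 124.4       ] 28 [182. 120.] [190. 128.]
t 25.43 tcp [0.4723 0.3669 0.3889] th 87.2 gap 0.701 F [-0.9 -0.4 -0.1] tilt [-0.002  0.   ]
 shift (after turn) [-0.0749  0.0032  0.1208]
```

View pics/k8.png

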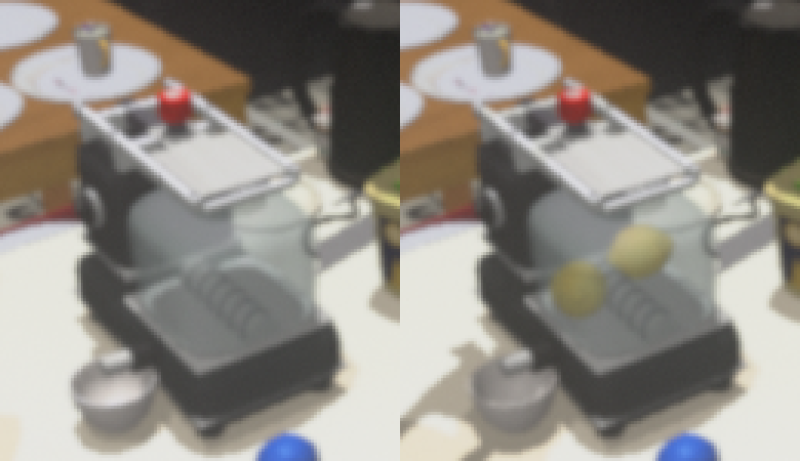

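The knob is within half a pixel of where it started (right half, (575,105)), so the gate is shut and the plunger is home. Both lemons are at rest inside.

Call:
{"api": "apply_moves", "payload": {"plan": [[0,0,0,0,0,0,-0.4],[0,0,0,0,0,0,-0.4],[0,0,0,0,0,0,-0.4]]}}

```text
t: 25.8
tcp_pos: [0.4747, 0.3637, 0.3895]
tool_rot: [0.027, 1.0, -0.0, -0.0]
force: [0.8, 0.2, 0.5]
finger_gap: 0.701
gripper_force: 0.0
```

```bash
python3 -c "
from station import *
print(sign_off())"
```

```text
the job is handed in; nothing more can be done
None
```

I handed the job in at about 26 s: both lemons are in the hopper, the gate is shut and the plunger is back at its starting height in the images; the hand-in returned no verdict.

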